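Lay the cocoa wafer roll in the empty cooling rack

TASK

Take the dark cocoa wafer roll from its low steel stand and lay it gently, centred lengthwise, in the V notches of the empty pale-wood cooling rack. It is crisp, so keep hold of it until it has settled into both notches and only then let go. Leave the two golden rolls where they lie.

Things in the scene. Friction and masses are not known exactly. Their poses are not given: they have to be found in the camera images.
- cocoa_roll: dark brown crisp wafer roll, a cylinder 30 mm across, 150 mm long, about 45 g, lying level; origin at its centre, x along its length (either way round). Starts centre 35 mm above the table on a low steel stand, 130 x 76 mm: 6 mm base plate, two lipped bars (lips 26 mm above the table) 50 mm either side of the stand's middle, 86 mm clear between. The roll is within 8 mm of the stand's middle.
- empty_rack: the empty one of two alike pale-wood racks, fixed; origin on the table under its middle, x along its groove (either way), z up. Base 130 x 76 x 8 mm; V supports 14 mm thick, 70 wide at x = -50 and +50 mm. 90 degree notches: bottom 20 mm, top 45 mm above the table, 51 mm wide at the top. A settled roll's centre is at z = 41 mm, y = 0; centred, it overhangs each support by 18 mm.
- racked_roll: golden crisp wafer roll, a cylinder 30 mm across, 150 mm long, about 45 g, lying level; origin at its centre, x along its length (either way round). Lies in the other wooden rack, centre 41 mm above the table; leave it.
- plain_roll: golden crisp wafer roll, a cylinder 30 mm across, 150 mm long, about 45 g, lying level; origin at its centre, x along its length (either way round). Lies on another steel stand, centre 35 mm above the table; leave it.
Things that resemble listed ones, but are neither listed nor needed, are in the scene too. What is meant by the cocoa_roll is not turquoise, and is the smaller of those in its own colour.

How it is judged:
By the outcome, as a careful person would: the job done as asked, in the order asked, and still so for the second after the job is handed in, with the robot touching nothing.
It also fails if it takes over 40 s, if anything falls off the work surface, if the arm or the gripper's body presses on something with over 40 N, if the wrist force passes 120 N, or if a joint passes its speed limit or range.

ROBOT

A 6-joint arm with a two-finger parallel gripper is mounted at the origin on the work surface. World frame = base frame: x ahead of the robot, y to its left, z up, the work surface at z = 0. Lengths are in mm, angles in rad, forces in N, time in s.
With the tool pointing down it reaches from about 350 to 975 mm from the base axis. Payload 7.1 kg.
Tool frame: the origin (TCP) lies at the centre of the arm's flange, where the gripper is bolted on; the fingertips stand 182 mm ahead of it and the grasp point (between the pads) lies 163 mm ahead of it; z points along the fingers, y is the line along which they close (so a half turn about z gives the same grasp; the last joint's range is limited). The gripper opens to 88 mm and grips with 3 to 60 N. Pads are 20 mm wide; open, the fingers measure 115 mm over their backs; the gripper's body (75 mm by 178 mm) begins 61 mm behind the grasp point.
Start: joints at [1.184, 0.423, 1.63, -0, 1.089, -0.019], TCP at [224.695, 583.197, 404.675] pointing down, gripper open.
Joint ranges: [-3, 3], [-0.9, 2.11], [0.09, 2.58], [-1.31, 4.45], [0.11, 2.69], [-2.54, 2.54]. Speed limits (rad/s): [2.39, 2.39, 3.01, 3.14, 3.14, 3.14].

INTERFACE

Orientations are given as a rotation vector (axis times angle).
In Python, from workcell import readout, get_image, ctrl gives the robot as it stands.
- The arm moves only by the tool step_arm, never from a script. Its argument "targets" is a list that holds one entry, the list of rows, each a list of 7 numbers: the shift along the world's x, y, z as a fraction of full scale, then the turn, a rotation vector about the world's x, y, z as a fraction of full scale, then the opening, from 0 (shut) to 1 (fully open). In form: [[[dx, dy, dz, wx, wy, wz, claw], ...]]. A call has exactly 5 rows; each row shifts and turns the commanded pose from where the row before left it; what a row does not reach is not made up. Full scale, the value 1, is 0.05 m for a shift and 4 degrees for a turn. A row lasts 1/8 s, in which the tool goes at most 62.5 mm and 10.7 degrees, less where a joint would pass 70% of its speed; a pose out of reach is approached as far as the arm can. A call with a number of a shift or a turn outside -1 to 1 is refused whole. A call with a gripper value outside its range is refused whole. The fingers move at their own pace and stop on an object; the grip force is fixed at half the most. Time passes only in rows, so rows that do not move let the fingers close, or fill a call up. It gives the time, the measured TCP pose, the force, the opening and the grip force at its end, in the units of the state.
- readout.get_obs(): the state, without advancing time (a new reading comes with each control period).
- get_image(name): name is "side" or "top"; returns a dict with "pixels" (480x640x3 uint8, red, green, blue), "intrinsics" (3x3 intrinsics, pixels), "k1" (the pictures are not rectified: a ray, as slopes to the right and down, at radius r is drawn at 1 + k1 r^2 times it, then the intrinsics apply), "extrinsics" (4x4, takes a point from world to camera coordinates). Camera axes: x right, y down, z forward; pixel columns grow to the right and rows downward; lengths in mm; the calibration is good to about 2 mm. A picture is of the moment at which its call begins. There is no depth.
- ctrl.close_job(): hands the job in; it is judged then, once.
The state is a dict: "t": time; "qpos": joint angles; "qvel": joint speeds; "joint_torque": joint torques, N m; "ee_pos": TCP position; "orientation": TCP orientation; "ft_force": force on the tool from outside, world axes, zero at the start; "moment": the same for the moment, N m; "width": finger opening in mm; "grasp_force": force on a finger pad.
Only numpy, scipy, OpenCV 4.12 (cv2) and the standard library are available. Lean on these libraries where they do the work, as an engineer would, in place of code of your own. Each camera call takes 0.05 s, during which the arm holds its last target. There are 200 camera calls.

## Working session

There is one attempt and no reset: what is moved stays moved. The work goes in short steps, Python scripts to look and compute and a tool call to move; the robot and the scene stay as the last step left them, time stands still between calls to the robot, and variables do not carry over. Pictures are saved under pics/ and viewed, at most 10 in all, crops included, and the job is handed in when it is done.

Besides the shell and the picture viewer there is one more tool, called after ">>>" in YAML: its name, and indented under it one key for each argument. step_arm: Moves the arm, as the interface text tells. Shift numbers are shares of 0.05 m and turn numbers shares of 4 degrees, none past 1 either way. Its arguments: {"type":"object","properties":{"targets":{"type":"array"}},"required":["targets"]}

```bash
mkdir -p pics; cat > h.py <<'E'
import numpy as np,cv2
from workcell import readout,get_image,ctrl
def snap(n,f):
    d=get_image(n);cv2.imwrite('pics/'+f,cv2.cvtColor(d['pixels'],cv2.COLOR_RGB2BGR));np.save('pics/%s.npy'%n,d,allow_pickle=True);return d
def load(n): return np.load('pics/%s.npy'%n,allow_pickle=True).item()
def ray(d,uv):
    K=np.array(d['intrinsics'],float);E=np.array(d['extrinsics'],float)
    p=cv2.undistortPoints(np.array(uv,float).reshape(-1,1,2),K,np.array([d['k1'],0,0,0.]))[:,0]
    v=np.c_[p,np.ones(len(p))]@E[:3,:3]; return -E[:3,:3].T@E[:3,3],v
def onz(d,uv,z):
    c,v=ray(d,uv);return c+v*((z-c[2])/v[:,2])[:,None]
def proj(d,P):
    E=np.array(d['extrinsics'],float);r=cv2.Rodrigues(E[:3,:3])[0]
    return cv2.projectPoints(np.array(P,float).reshape(-1,1,3),r,E[:3,3],np.array(d['intrinsics'],float),np.array([d['k1'],0,0,0.]))[0][:,0]
E
python3 - <<'E'
from h import *
for n in('top','side'):
    d=snap(n,n+'0.png');print(n,d['k1'],ray(d,[[320,240]]))
o=readout.get_obs();print(o['t'],o['ee_pos'],o['orientation'],o['width'],o['ft_force'])
E
```

```text
top -0.11521047237501862 (array([278.54408416,  38.50404551, 885.39382731]), array([[ 0.2171774 , -0.01437055, -0.97603038]]))
side 0.020066023339006665 (array([ 361.65001981, -535.01828753,  719.28946754]), array([[ 0.07092697,  0.6407555 , -0.76487696]]))
0.1 [224.61310543 582.98198397 403.99427944] [-5.74453778e-01 -3.08834038e+00  2.09074754e-03] 87.84901907084264 [-0.63201426 -0.01590626 -0.44259444]
```

View pics/top0.png

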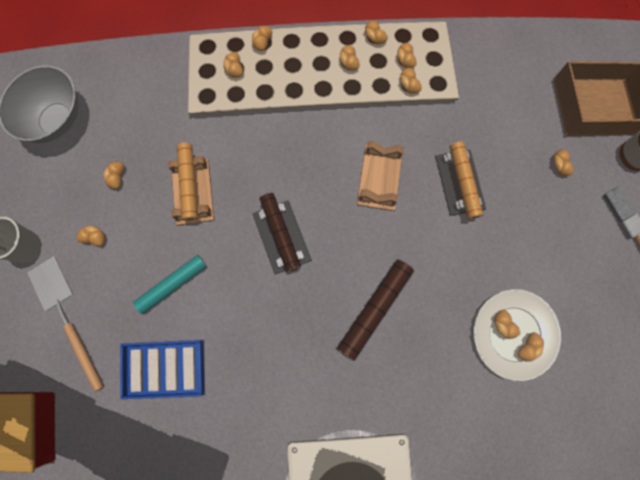

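View pics/side0.png

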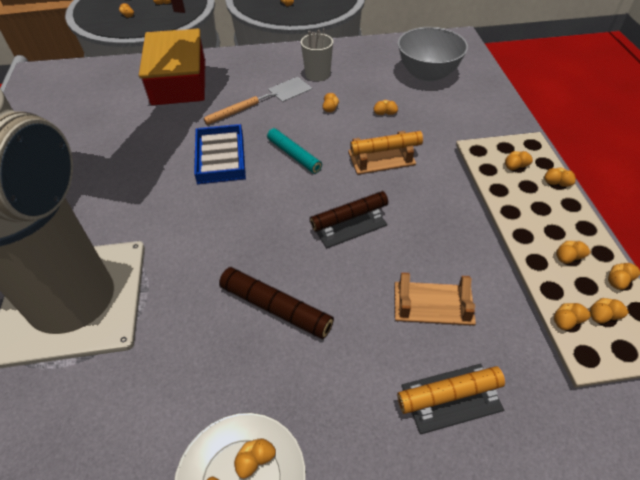

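Dark rolls in the top view: one on the steel stand at (280,232), and a larger one lying on the table at (375,310). The turquoise roll at (170,285) is excluded. The one on the stand fits, being the smaller of the dark ones. The empty rack is at (381,177); the golden rolls are at (187,182), in the other rack, and (466,180).

```bash
python3 - <<'E'
from h import *
d=load('top');s=load('side')
def comp(d,m,near):
    n,l,st,c=cv2.connectedComponentsWithStats(m.astype(np.uint8));k=1+np.argmin(np.hypot(*(c[1:]-near).T)+1e3*(st[1:,4]<150))
    return (l==k).astype(np.uint8)
def rect(m): 
    cn=max(cv2.findContours(m,0,2)[0],key=cv2.contourArea);b=cv2.boxPoints(cv2.minAreaRect(cn));return b
def ends(b):
    e=[np.linalg.norm(b[1]-b[0]),np.linalg.norm(b[2]-b[1])]
    return np.array([(b[1]+b[2])/2,(b[3]+b[0])/2]) if e[0]>e[1] else np.array([(b[0]+b[1])/2,(b[2]+b[3])/2])
for n,dd,nr in(('top',d,[(280,232),(375,310)]),('side',s,[(350,212),(276,302)])):
    h=cv2.cvtColor(dd['pixels'],cv2.COLOR_RGB2HSV).astype(int)
    m=(h[...,2]<100)&(h[...,1]>95)&((h[...,0]<18)|(h[...,0]>170))
    m=cv2.morphologyEx(m.astype(np.uint8),cv2.MORPH_CLOSE,np.ones((5,5)))
    for q in nr:
        c=comp(dd,m,q);e=ends(rect(c));P=onz(dd,e,35 if q in((280,232),(350,212)) else 22)
        v=P[1]-P[0];print(n,q,c.sum(),e.round(1).tolist(),P.mean(0).round(1),np.linalg.norm(v).round(1),np.degrees(np.arctan2(v[1],v[0])).round(1))
# rack
h=cv2.cvtColor(d['pixels'],cv2.COLOR_RGB2HSV).astype(int)
print('hsv',h[178,381],h[240,330],h[152,381])
m=(h[...,1]>80)&(h[...,0]<22)
c=comp(d,cv2.morphologyEx(m.astype(np.uint8),cv2.MORPH_OPEN,np.ones((3,3))),(381,177));b=rect(c);print('rack',b.round(1).tolist(),c.sum())
for z in (8,):
    P=onz(d,b,z);print(P.round(1).tolist())
a=cv2.resize(d['pixels'][120:290,220:440],None,fx=3,fy=3,interpolation=2)
b2=s['pixels'][180:330,300:490];b2=cv2.resize(b2,None,fx=3,fy=3,interpolation=2)
cv2.imwrite('pics/crop.png',cv2.cvtColor(a,4));cv2.imwrite('pics/crop2.png',cv2.cvtColor(b2,4))
E
```

```text
top (280, 232) 969 [[265.70001220703125, 194.6999969482422], [292.8999938964844, 267.29998779296875]] [491.  101.2  35. ] 149.5 -162.6
top (375, 310) 1853 [[405.20001220703125, 264.20001220703125], [345.5, 353.70001220703125]] [336.3 -68.7  22. ] 199.2 141.6
side (350, 212) 1129 [[386.5, 197.39999389648438], [312.20001220703125, 224.1999969482422]] [490.6 100.7  35. ] 155.8 -162.8
side (276, 302) 2693 [[221.60000610351562, 274.79998779296875], [329.20001220703125, 328.6000061035156]] [332.6 -67.7  22. ] 212.2 -38.5
hsv [ 13 113 200] [  0  12 129] [ 13 109 126]
rack [[356.70001220703125, 205.0], [365.3999938964844, 140.0], [403.29998779296875, 145.0], [394.70001220703125, 210.0]] 2374
[[539.2, -50.4, 8.0], [675.1, -79.3, 8.0], [659.7, -155.2, 8.0], [524.4, -123.6, 8.0]]
```

View pics/crop.png

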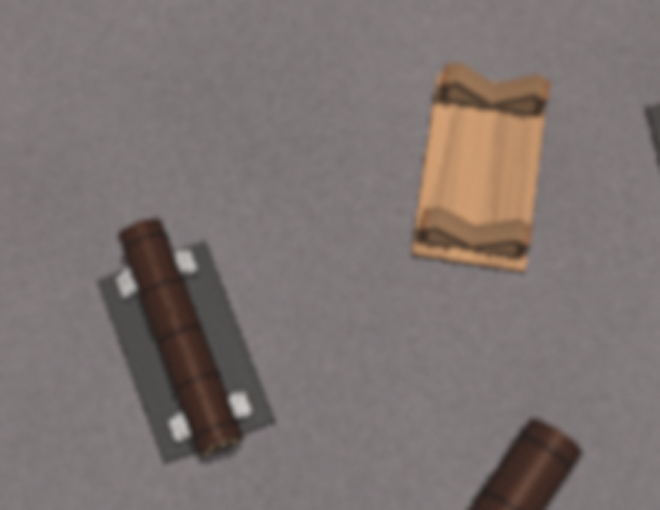

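View pics/crop2.png

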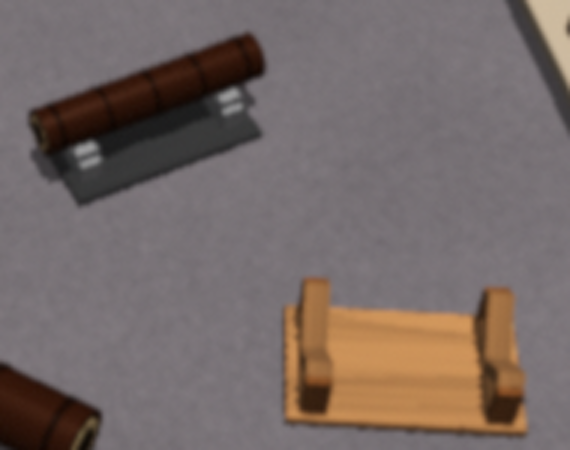

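The crops confirm it: a dark roll on the four-lipped steel stand, and a wooden rack with both V notches empty. Now I'll refine the rack pose.

```bash
python3 - <<'E'
from h import *
d=load('top');s=load('side')
# hand-read corners in crops (3x), resized pixel centre: src=(c+.5)/3-.5
f=lambda c,o:(np.array(c,float)+.5)/3-.5+o
T=f([[413,256],[525,270]],[220,120]);S=f([[286,423],[525,434],[286,306]],[300,180])
print('top front z8 ',onz(d,T,8).round(1).tolist())
print('side bl,br,tl z8',onz(s,S,8).round(1).tolist())
# support tops z=45 at upper corners: top view tips
T2=f([[450,64],[549,77],[425,208],[531,223]],[220,120]);P=onz(d,T2,45);print('support far-edge tips z45',P.round(1).tolist())
# stand cross-check, plus contour mask in side
h=cv2.cvtColor(s['pixels'],cv2.COLOR_RGB2HSV).astype(int)
m=((h[...,1]>90)&(h[...,0]<22)).astype(np.uint8)
n,l,st,c=cv2.connectedComponentsWithStats(m);k=l[305,435];cn=max(cv2.findContours((l==k).astype(np.uint8),0,2)[0],key=cv2.contourArea)
print(cv2.approxPolyDP(cn,2.5,True)[:,0].tolist())
# predicted for candidate pose
import itertools
for ang in(-12.5,):
  a=np.radians(ang);R=np.array([[np.cos(a),-np.sin(a)],[np.sin(a),np.cos(a)]])
  for n,u in (('base',[(x,y,8) for x in(-65,65) for y in(-38,38)]),('sup',[(x,y,45) for x in(-43,57) for y in(-35,35)])):
    u=np.array(u,float);w=u.copy();w[:,:2]=u[:,:2]@R.T+[596,-103]
    print(n,w.round(0).tolist(),proj(d,w).round(1).tolist(),proj(s,w).round(1).tolist())
E
```

```text
top front z8  [[539.0, -51.5, 8.0], [525.1, -123.7, 8.0]]
side bl,br,tl z8 [[524.5, -127.7, 8.0], [649.6, -154.1, 8.0], [542.4, -52.3, 8.0]]
support far-edge tips z45 [[655.8, -82.4, 45.0], [643.1, -145.7, 45.0], [558.9, -57.9, 45.0], [545.1, -123.7, 45.0]]
[[395, 282], [396, 320], [475, 323], [469, 276], [462, 276], [459, 285], [413, 283], [409, 281], [408, 273], [401, 273], [400, 281]]
base [[524.0, -126.0, 8.0], [541.0, -52.0, 8.0], [651.0, -154.0, 8.0], [668.0, -80.0, 8.0]] [[395.9, 210.0], [357.4, 204.1], [403.3, 148.9], [366.1, 143.3]] [[394.7, 319.8], [394.0, 281.6], [475.7, 324.3], [470.4, 285.5]]
sup [[546.0, -128.0, 45.0], [562.0, -60.0, 45.0], [644.0, -150.0, 45.0], [659.0, -81.0, 45.0]] [[398.8, 193.2], [362.1, 187.6], [404.5, 144.8], [368.9, 139.4]] [[410.8, 306.6], [409.3, 270.8], [475.3, 310.0], [470.3, 273.8]]
```

Roll centre is about (491,101) at 17.4°, and the rack about (595,-102) at -12.5°. I'm going above the roll.

>>> step_arm:
  targets:
    - [[0.53, -0.96, 0, 0, 0, 0.96, 1], [0.53, -0.96, 0, 0, 0, 0.96, 1], [0.53, -0.96, 0, 0, 0, 0.96, 1], [0.53, -0.96, 0, 0, 0, 0.96, 1], [0.53, -0.96, 0, 0, 0, 0.96, 1]]

```text
t: 0.72
ee_pos: [357.7, 341.6, 404.5]
orientation: [-0.047, -3.141, 0.0]
ft_force: [0.5, 0.5, -0.1]
width: 87.5
grasp_force: 0.0
```

>>> step_arm:
  targets:
    - [[0.53, -0.96, 0, 0, 0, 0.96, 1], [0.53, -0.96, 0, 0, 0, 0.96, 1], [0.53, -0.96, 0, 0, 0, 0.96, 1], [0.53, -0.96, 0, 0, 0, 0.96, 1], [0.53, -0.96, 0, 0, 0, 0.96, 1]]

```text
t: 1.35
ee_pos: [490.2, 101.5, 404.6]
orientation: [0.476, -3.105, -0.0]
ft_force: [1.5, 0.3, -0.6]
width: 87.9
grasp_force: 0.0
```

>>> step_arm:
  targets:
    - [[0, 0, -0.5, 0, 0, 0, 1], [0, 0, -0.5, 0, 0, 0, 1], [0, 0, -0.5, 0, 0, 0, 1], [0, 0, 0, 0, 0, 0, 1], [0, 0, 0, 0, 0, 0, 1]]

```text
t: 1.98
ee_pos: [490.0, 103.3, 330.2]
orientation: [-0.473, 3.105, 0.0]
ft_force: [-0.2, -0.4, 0.3]
width: 87.5
grasp_force: 0.0
```

```bash
cat >> h.py <<'E'
def pose():
    o=readout.get_obs();R=cv2.Rodrigues(np.array(o['orientation'],float))[0]
    print('t',o['t'],'tcp',np.round(o['ee_pos'],1),'grasp',np.round(o['ee_pos']+R[:,2]*163,1),'yang',np.degrees(np.arctan2(R[1,1],R[0,1])).round(2),'w',round(o['width'],1),'gf',round(o['grasp_force'],1),'F',np.round(o['ft_force'],1),'q',np.round(o['qpos'],2));return o
E
python3 - <<'E'
from h import *
pose();s=snap('side','side1.png');t=snap('top','top1.png')
cv2.imwrite('pics/c3.png',cv2.cvtColor(cv2.resize(s['pixels'][100:280,260:460],None,fx=3,fy=3),4))
E
```

```text
t 1.975 tcp [490.  103.3 330.2] grasp [490.  103.3 167.2] yang 107.33 w 87.5 gf 0.0 F [-0.2 -0.4  0.3] q [ 0.18  0.35  1.96  0.    0.83 -1.69]
```

View pics/c3.png

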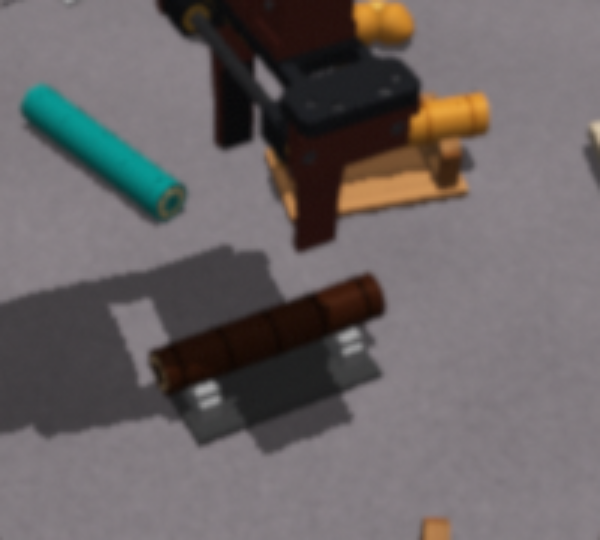

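The gripper is above the roll, lined up with it, and the roll still lies on its stand. I'm checking the calibration with the near fingertip, at about (364,182) in the full picture.

```bash
python3 - <<'E'
from h import *
s=load('side');o=pose();a=np.radians(107.3);u=np.array([np.cos(a),np.sin(a),0]);x=np.array([u[1],-u[0],0])
g=np.array(o['ee_pos'])-[0,0,182]
print(proj(s,[g-u*k+x*j for k in(44,57) for j in(-10,10)]).round(1).tolist())
print('crop read: bottom tip corners', [260+297/3,100+250/3],[260+335/3,100+235/3])
E
```

```text
t 2.075 tcp [490.1 103.3 330.7] grasp [490.3 103.4 167.7] yang 107.34 w 87.8 gf 0.0 F [ 0.4 -0.6  0.3] q [ 0.18  0.35  1.96 -0.    0.83 -1.69]
[[358.1, 181.1], [368.8, 177.4], [361.9, 186.0], [372.7, 182.3]]
crop read: bottom tip corners [359.0, 183.33333333333331] [371.6666666666667, 178.33333333333331]
```

>>> step_arm:
  targets:
    - [[0.02, -0.04, -0.6, 0, 0, 0, 1], [0, 0, -0.6, 0, 0, 0, 1], [0, 0, -0.6, 0, 0, 0, 1], [0, 0, -0.5, 0, 0, 0, 1], [0, 0, -0.33, 0, 0, 0, 1]]

```text
t: 2.7
ee_pos: [491.0, 101.3, 197.9]
orientation: [-0.473, 3.105, -0.0]
ft_force: [0.2, -0.4, -0.5]
width: 87.6
grasp_force: 0.0
```

>>> step_arm:
  targets:
    - [[0, 0, 0, 0, 0, 0, 1], [0, 0, 0, 0, 0, 0, 0.6], [0, 0, 0, 0, 0, 0, 0.25], [0, 0, 0, 0, 0, 0, 0.25], [0, 0, 0, 0, 0, 0, 0.25]]

```text
t: 3.32
ee_pos: [490.8, 101.2, 198.5]
orientation: [-0.473, 3.105, 0.0]
ft_force: [-1.0, 0.3, 0.7]
width: 51.4
grasp_force: 0.0
```

```bash
python3 -c "
from h import *
pose()"
```

```text
t 3.325 tcp [490.8 101.2 198.5] grasp [490.9 101.2  35.5] yang 107.33 w 51.4 gf 0.0 F [-1.   0.3  0.7] q [ 0.18  0.59  2.   -0.    0.55 -1.69]
```

>>> step_arm:
  targets:
    - [[0, 0, 0, 0, 0, 0, 0.2], [0, 0, 0, 0, 0, 0, 0.2], [0, 0, 0, 0, 0, 0, 0.2], [0, 0, 0, 0, 0, 0, 0.2], [0, 0, 0, 0, 0, 0, 0.2]]

```text
t: 3.95
ee_pos: [490.7, 101.2, 198.2]
orientation: [-0.473, 3.106, 0.0]
ft_force: [0.2, -0.2, 0.6]
width: 28.9
grasp_force: 30.0
```

>>> step_arm:
  targets:
    - [[0, 0, 0, 0, 0, 0, 0.2], [0, 0, 0, 0, 0, 0, 0.2], [0, 0, 0.05, 0, 0, 0, 0.2], [0, 0, 0.1, 0, 0, 0, 0.2], [0, 0, 0.2, 0, 0, 0, 0.2]]

```text
t: 4.58
ee_pos: [490.6, 101.2, 216.0]
orientation: [0.473, -3.105, 0.0]
ft_force: [-0.1, 0.5, 0.3]
width: 29.3
grasp_force: 30.0
```

>>> step_arm:
  targets:
    - [[0, 0, 0.4, 0, 0, 0, 0.2], [0, 0, 0.5, 0, 0, 0, 0.2], [0, 0, 0.5, 0, 0, 0, 0.2], [0, 0, 0.3, 0, 0, 0, 0.2], [0, 0, 0, 0, 0, 0, 0.2]]

```text
t: 5.2
ee_pos: [491.0, 101.3, 301.8]
orientation: [-0.473, 3.103, 0.0]
ft_force: [0.7, 0.5, -0.3]
width: 29.6
grasp_force: 30.0
```

>>> step_arm:
  targets:
    - [[0.21, -0.41, 0, 0, 0, -0.75, 0.2], [0.21, -0.41, 0, 0, 0, -0.75, 0.2], [0.21, -0.41, 0, 0, 0, -0.75, 0.2], [0.21, -0.41, 0, 0, 0, -0.75, 0.2], [0.21, -0.41, 0, 0, 0, -0.75, 0.2]]

```text
t: 5.82
ee_pos: [543.1, -2.0, 299.5]
orientation: [0.061, -3.139, -0.0]
ft_force: [0.1, 0.0, -1.2]
width: 29.1
grasp_force: 30.0
```

>>> step_arm:
  targets:
    - [[0.21, -0.41, 0, 0, 0, -0.75, 0.2], [0.21, -0.41, 0, 0, 0, -0.75, 0.2], [0.21, -0.41, 0, 0, 0, -0.75, 0.2], [0.21, -0.41, 0, 0, 0, -0.75, 0.2], [0.2, -0.37, 0, 0, 0, -0.7, 0.2]]

```text
t: 6.45
ee_pos: [595.9, -103.2, 300.7]
orientation: [0.347, 3.122, 0.0]
ft_force: [-0.1, -0.1, -0.0]
width: 29.5
grasp_force: 30.0
```

>>> step_arm:
  targets:
    - [[0, 0, -0.4, 0, 0, 0, 0.2], [0, 0, -0.5, 0, 0, 0, 0.2], [0, 0, 0, 0, 0, 0, 0.2], [0, 0, 0, 0, 0, 0, 0.2], [0, 0, 0, 0, 0, 0, 0.2]]

```text
t: 7.08
ee_pos: [595.5, -101.6, 256.4]
orientation: [0.341, 3.122, -0.0]
ft_force: [-1.1, 0.4, -0.8]
width: 29.5
grasp_force: 30.0
```

```bash
python3 - <<'E'
from h import *
pose();s=snap('side','side2.png');t=snap('top','top2.png')
a=cv2.resize(s['pixels'][200:340,340:520],None,fx=4,fy=4,interpolation=2)
cv2.imwrite('pics/c4.png',cv2.cvtColor(a,4))
E
```

```text
t 7.075 tcp [ 595.5 -101.6  256.4] grasp [ 595.7 -101.6   93.4] yang 77.55 w 29.5 gf 30.0 F [-1.1  0.4 -0.8] q [-0.19  0.59  1.76  0.    0.79 -1.54]
```

View pics/c4.png

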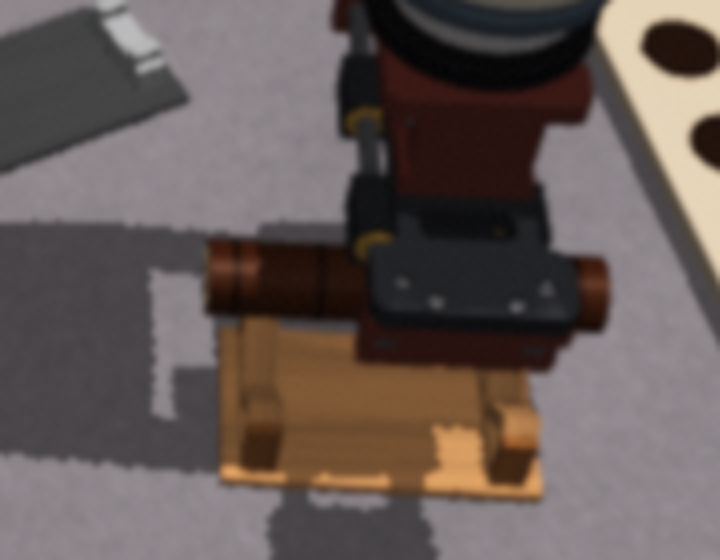

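The roll is held level above the rack, with its ends at about (392,269) and (492,274) in the side view. The rack's front corners are at (395,320) and (475,324).

```bash
python3 - <<'E'
from h import *
s=load('side');t=load('top');o=pose()
f=lambda c,o:(np.array(c,float)+.5)/4-.5+np.array(o)
P=onz(s,f([[207,278],[608,295]],[340,200]),93.4);print('roll',P.round(1).tolist(),P.mean(0).round(1),np.linalg.norm(P[1]-P[0]),np.degrees(np.arctan2(*(P[1]-P[0])[1::-1])))
B=onz(s,f([[220,482],[542,497]],[340,200]),8);v=(B[1]-B[0]);v/=np.linalg.norm(v);n=np.array([-v[1],v[0],0]);print('rack',B.round(1).tolist(),np.linalg.norm(B[1]-B[0]),np.degrees(np.arctan2(v[1],v[0])),(B.mean(0)+38*n).round(1))
# V bottoms' visible support outer x: near support lower faces on base z=8 (front face corners y=-35)
S=onz(s,f([[242,468],[277,468],[489,480],[526,484]],[340,200]),8);print('support feet along',((S-B.mean(0))@v).round(1))
# top edge of supports z45 at near side
S=onz(s,f([[244,402],[282,402],[497,412],[538,414]],[340,200]),45);print('support tops along',((S-B.mean(0))@v).round(1))
x=np.array([np.cos(np.radians(-12.5)),np.sin(np.radians(-12.5)),0])
print('pred roll ends',proj(s,[np.array([595.7,-101.6,93.4])+k*x for k in(-75,75)]),'seen',f([[207,278],[608,295]],[340,200]))
E
```

```text
t 7.175 tcp [ 595.5 -101.7  256.5] grasp [ 595.7 -101.7   93.5] yang 77.54 w 29.3 gf 30.0 F [-0.7  0.6 -1.5] q [-0.19  0.59  1.76  0.    0.79 -1.54]
roll [[520.7, -86.2, 93.4], [670.3, -117.9, 93.4]] [ 595.5 -102.1   93.4] 152.9710738001863 -11.955428977905203
rack [[524.1, -126.6, 8.0], [650.6, -153.4, 8.0]] 129.27914907527386 -11.924231367987522 [ 595.2 -102.8    8. ]
support feet along [-55.5 -41.3  44.3  59. ]
support tops along [-58.1 -43.1  41.3  57.3]
pred roll ends [[392.40013651 268.53788999]
 [490.73588697 273.44516091]] seen [[391.375 269.125]
 [491.625 273.375]]
```

The roll and rack agree within 1 mm and 1°. I'm lowering, slowly near the end.

>>> step_arm:
  targets:
    - [[0, -0.01, -0.25, 0, 0, 0, 0.2], [0, 0, -0.25, 0, 0, 0, 0.2], [0, 0, -0.2, 0, 0, 0, 0.2], [0, 0, -0.15, 0, 0, 0, 0.2], [0, 0, -0.08, 0, 0, 0, 0.2]]

```text
t: 7.8
ee_pos: [595.1, -102.3, 208.4]
orientation: [-0.341, -3.122, -0.0]
ft_force: [0.7, 0.6, -0.8]
width: 29.5
grasp_force: 30.0
```

>>> step_arm:
  targets:
    - [[0, 0, -0.03, 0, 0, 0, 0.2], [0, 0, -0.02, 0, 0, 0, 0.2], [0, 0, -0.02, 0, 0, 0, 0.2], [0, 0, -0.02, 0, 0, 0, 0.2], [0, 0, 0, 0, 0, 0, 0.2]]

```text
t: 8.43
ee_pos: [595.4, -102.2, 205.3]
orientation: [0.341, 3.122, 0.0]
ft_force: [-0.7, 2.7, 4.9]
width: 29.2
grasp_force: 30.0
```

Light contact: 4.9 N up and 2.7 N towards +y. One notch wall touched first, so I'm easing over 1 mm and down.

>>> step_arm:
  targets:
    - [[0, 0.01, 0, 0, 0, 0, 0.2], [0, 0.01, 0, 0, 0, 0, 0.2], [0, 0, 0, 0, 0, 0, 0.2], [0, 0, -0.01, 0, 0, 0, 0.2], [0, 0, 0, 0, 0, 0, 0.2]]

```text
t: 9.05
ee_pos: [595.3, -101.2, 204.4]
orientation: [0.341, 3.123, 0.0]
ft_force: [-0.7, 2.4, 4.7]
width: 29.3
grasp_force: 30.0
```

>>> step_arm:
  targets:
    - [[0, 0.01, 0, 0, 0, 0, 0.2], [0, 0.01, 0, 0, 0, 0, 0.2], [0, 0, 0, 0, 0, 0, 0.2], [0, 0, -0.01, 0, 0, 0, 0.2], [0, 0, 0, 0, 0, 0, 0.2]]

```text
t: 9.68
ee_pos: [595.3, -100.7, 204.1]
orientation: [0.342, 3.123, -0.001]
ft_force: [-0.8, -4.4, 6.6]
width: 29.7
grasp_force: 30.0
```

```bash
python3 -c "
from h import *
o=pose();print(np.round(o['moment'],2))"
```

```text
t 9.675 tcp [ 595.3 -100.7  204.1] grasp [ 595.3 -100.8   41.1] yang 77.52 w 29.7 gf 30.0 F [-0.8 -4.4  6.6] q [-0.19  0.67  1.77 -0.    0.7  -1.54]
[-0.68  0.18 -0.17]
```

It's now seated in both walls: the side force flipped, and z is 41.1 mm. I'm backing off half a millimetre and checking before letting go.

>>> step_arm:
  targets:
    - [[0, -0.01, 0, 0, 0, 0, 0.2], [0, 0, 0, 0, 0, 0, 0.2], [0, 0, 0, 0, 0, 0, 0.2], [0, 0, 0, 0, 0, 0, 0.2], [0, 0, 0, 0, 0, 0, 0.2]]

```text
t: 10.3
ee_pos: [595.3, -100.8, 204.1]
orientation: [0.342, 3.123, 0.0]
ft_force: [-1.1, -0.9, 6.0]
width: 29.3
grasp_force: 30.0
```

```bash
python3 - <<'E'
from h import *
o=pose();print(np.round(o['moment'],2))
s=snap('side','side3.png')
cv2.imwrite('pics/c5.png',cv2.cvtColor(cv2.resize(s['pixels'][220:340,350:510],None,fx=4,fy=4,interpolation=2),4))
E
```

```text
t 10.3 tcp [ 595.3 -100.8  204.1] grasp [ 595.3 -100.8   41.1] yang 77.51 w 29.3 gf 30.0 F [-1.1 -0.9  6. ] q [-0.19  0.67  1.77  0.    0.7  -1.54]
[-0.23  0.23 -0.22]
```

View pics/c5.png

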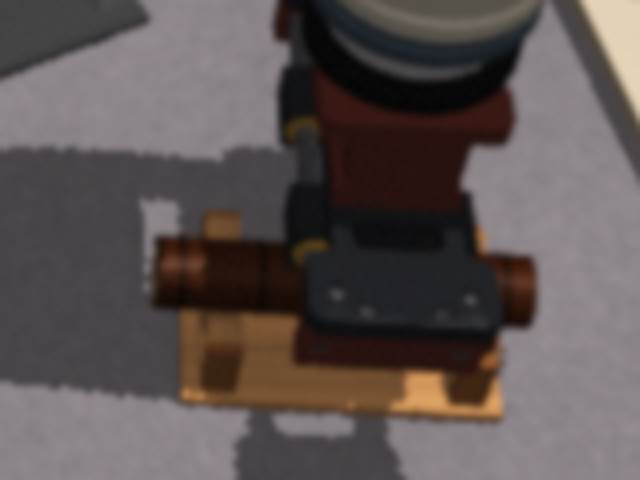

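```bash
python3 - <<'E'
from h import *
s=load('side')
f=lambda c:(np.array(c,float)+.5)/4-.5+[350,220]
P=onz(s,f([[152,273],[536,292]]),41);B=onz(s,f([[180,402],[502,417]]),8)
v=B[1]-B[0];v/=np.linalg.norm(v);n=np.array([-v[1],v[0],0]);c=B.mean(0)+38*n
print(P.mean(0),np.linalg.norm(P[1]-P[0]),c,'offset along/across',(P.mean(0)-c)@v,(P.mean(0)-c)@n)
E
```

```text
[ 594.60072646 -101.29600936   41.        ] 154.1424830366632 [ 595.18482883 -102.8195969     8.        ] offset along/across -0.8862990298824168 1.3700250274619357
```

Centred within about 1 mm and settled, so I'm letting go slowly.

>>> step_arm:
  targets:
    - [[0, 0, 0, 0, 0, 0, 0.2], [0, 0, 0, 0, 0, 0, 0.4], [0, 0, 0, 0, 0, 0, 0.5], [0, 0, 0, 0, 0, 0, 0.6], [0, 0, 0, 0, 0, 0, 0.7]]

```text
t: 10.98
ee_pos: [595.1, -100.7, 203.5]
orientation: [-0.341, -3.123, -0.0]
ft_force: [-0.0, -0.4, -0.0]
width: 58.8
grasp_force: 0.0
```

>>> step_arm:
  targets:
    - [[0, 0, 0, 0, 0, 0, 0.8], [0, 0, 0, 0, 0, 0, 0.8], [0, 0, 0, 0, 0, 0, 0.8], [0, 0, 0, 0, 0, 0, 0.8], [0, 0, 0, 0, 0, 0, 0.8]]

```text
t: 11.6
ee_pos: [595.2, -100.8, 203.7]
orientation: [0.341, 3.123, -0.0]
ft_force: [-0.7, 0.0, -0.4]
width: 70.2
grasp_force: 0.0
```

>>> step_arm:
  targets:
    - [[0, 0, 0.2, 0, 0, 0, 0.8], [0, 0, 0.5, 0, 0, 0, 0.8], [0, 0, 0.8, 0, 0, 0, 0.8], [0, 0, 0.8, 0, 0, 0, 0.8], [0, 0, 0.6, 0, 0, 0, 0.8]]

```text
t: 12.22
ee_pos: [595.3, -100.8, 351.3]
orientation: [0.341, 3.121, -0.0]
ft_force: [-0.2, 0.6, -0.2]
width: 70.4
grasp_force: 0.0
```

>>> step_arm:
  targets:
    - [[-0.8, 0.5, 0, 0, 0, 0, 0.8], [-0.8, 0.5, 0, 0, 0, 0, 0.8], [-0.8, 0.5, 0, 0, 0, 0, 0.8], [-0.8, 0.5, 0, 0, 0, 0, 0.8], [0, 0, 0, 0, 0, 0, 0.8]]

```text
t: 12.85
ee_pos: [432.6, 0.2, 349.1]
orientation: [-0.338, -3.122, 0.0]
ft_force: [0.6, -0.1, 0.6]
width: 69.9
grasp_force: 0.0
```

```bash
python3 - <<'E'
from h import *
pose();s=snap('side','side4.png');t=snap('top','top4.png')
a=cv2.resize(s['pixels'],None,fx=.8,fy=.8);b=cv2.resize(s['pixels'][240:340,380:510],(500,384),interpolation=2);b=b[:, :280*1+8] if 0 else cv2.resize(b,(288,222));c=cv2.resize(t['pixels'][120:240,330:430],(288,162))
img=np.hstack([a,np.vstack([b,c])]) if b.shape[0]+c.shape[0]==a.shape[0] else None
cv2.imwrite('pics/fin.png',cv2.cvtColor(img,4))
E
```

```text
t 12.85 tcp [4.326e+02 2.000e-01 3.491e+02] grasp [4.323e+02 3.000e-01 1.861e+02] yang 77.63 w 69.9 gf 0.0 F [ 0.6 -0.1  0.6] q [-0.03  0.23  2.08  0.    0.83 -1.38]
```

View pics/fin.png

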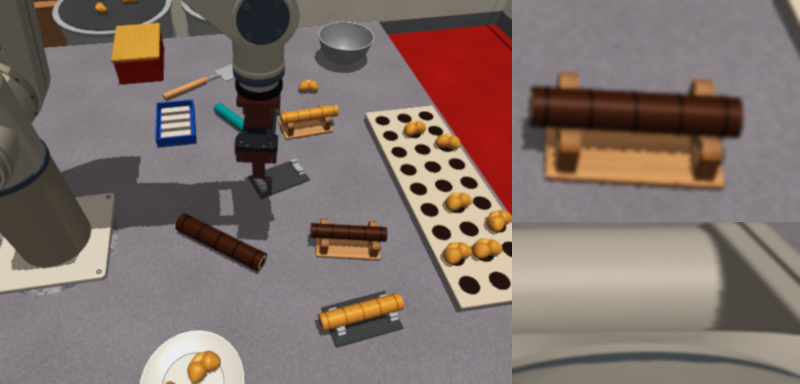

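The cocoa roll lies in both notches with equal overhangs (rack near (348,238) in the scaled picture). The golden rolls are untouched and the robot is clear.

```bash
python3 -c "
from h import *
print(ctrl.close_job())"
```

```text
the job is handed in; nothing more can be done
None
```

The cocoa roll is settled in both notches of the empty rack, centred lengthwise to about 1 mm, and the job was handed in at about 13 s with the golden rolls left where they were.

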